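Shut the rivet case and slide it into its bay

ROBOT

A 7-joint arm with a two-finger parallel gripper is mounted at the origin on the work surface. World frame = base frame: x ahead of the robot, y to its left, z up, the work surface at z = 0. Lengths are in m, angles in rad, forces in N, time in s.
With the tool pointing down it reaches from about 0.35 to 0.9 m from the base axis. Payload 8.1 kg.
Tool frame: the origin (TCP) lies midway between the tips of the shut fingers; the grasp point (between the pads) lies 19 mm behind it; z points along the fingers, y is the line along which they close (so a half turn about z gives the same grasp; the last joint's range is limited). The gripper opens to 92 mm and grips with 3 to 60 N. Pads are 19 mm wide; open, the fingers measure 130 mm over their backs; the gripper's body (75 mm by 190 mm) begins 47 mm behind the grasp point.
Start: joints at [-1.409, 0.434, 0.025, 1.573, -0.012, 1.134, -0.075], TCP at [0.164, 0.603, 0.227] pointing down, gripper open.
Joint ranges: [-2.62, 2.62], [-0.44, 2.09], [-1.27, 1.32], [0.08, 2.57], [-1.32, 4.46], [0.12, 2], [-2.74, 2.74]. Speed limits (rad/s): [2.22, 2.22, 3.01, 3.01, 3.14, 3.14, 3.14].

INTERFACE

Orientations are given as a rotation vector (axis times angle).
In Python, from cell import observe, cams, job gives the robot as it stands. The module is installed in compiled form; this text tells all that it offers.
- The arm moves only by the tool step_arm, never from a script. Its argument "steps" is a list of rows, each a list of 6 numbers: the shift along the world's x, y, z in mm, then the turn, a rotation vector about the world's x, y, z in rad. In form: [[dx, dy, dz, rx, ry, rz], ...]. A call has 1 to 20 rows; each row shifts and turns the commanded pose from where the row before left it; what a row does not reach is not made up. A row lasts 1/12 s, in which the tool goes at most 41.7 mm and 7.16 degrees, less where a joint would pass 70% of its speed; a pose out of reach is approached as far as the arm can. A call with a gripper value outside its range is refused whole. "gripper" is the opening, from 0 (shut) to 1 (fully open), set as the call begins (left out, the last holds). The fingers move at their own pace and stop on an object; "force" is the grip in N (left out, the last holds). Time passes only in rows, so rows that do not move let the fingers close. It gives the time, the measured TCP pose, the force, the opening and the grip force at its end, in the units of the state.
- observe(): the state, without advancing time (a new reading comes with each control period).
- cams.get_image(name): name is "side" or "top"; returns the picture (480x640x3 uint8, red, green, blue); there is no depth.
- cams.get_calibration(name): a dict with "fov_y" (degrees; the focal length in pixels is half the picture's height over the tangent of half this angle, whatever the lens; pixels are square), "cx", "cy" (the principal point, pixels), "world_to_cam" (4x4, takes a point from world to camera coordinates). Camera axes: x right, y up, looking along -z (the intrinsics and any distortion apply to the point x, -y, -z); pixel columns grow to the right and rows downward; lengths in m; the calibration is good to about 2 mm. A picture is of the moment at which its call begins. get_calibration takes no time and is no camera call.
- job.sign_off(): hands the job in; it is judged then, once.
The state is a dict: "clock": time; "joints": joint angles; "dq": joint speeds; "joint_efforts": joint torques, N m; "position": TCP position; "ee_rot": TCP orientation; "force": force on the tool from outside, world axes, zero at the start; "ft_torque": the same for the moment, N m; "width": opening from 0.0 (shut) to 1.0 (fully open); "gripper_force": force on a finger pad.
Only numpy, scipy, OpenCV 4.12 (cv2) and the standard library are available. Lean on these libraries where they do the work, as an engineer would, in place of code of your own. Each camera call takes 0.05 s, during which the arm holds its last target. There are 200 camera calls.

TASK

Shut the orange lid of the white rivet case fully, and only then slide the case across the bench, without lifting or tipping it, into the yellow-taped bay: squarely inside the tape, with its hinge side flush against the dark wooden stop. Leave the other things on the bench where they are, and let go of everything at the end.

Things in the scene. Friction and masses are not known exactly. Their poses are not given: they have to be found in the camera images.
- case: White divided rivet case, loose: 110 mm along its x, 180 along its y, 42 high (46 with the lid shut), 0.4 to 0.85 kg. Origin: centre of its underside. Its +x long side carries the hinge; it starts with +x roughly away from the robot, left or right of the bay. Too wide to grasp across; it slides when its sides are pushed.
- lid (a joint): Angle of the orange lid: 0 shut, 1.57 upright, 1.9 fully open (leaning back past the hinge side). It starts open at 1.6 to 1.85. The lid is a 110 x 180 x 4 mm plate; hinge friction holds it at any angle, so it must be swung all the way down (about 1 N at its free edge).
- lid_hinge (a point): Middle of the hinge axis of the lid, 42 mm above the bench, at x = +55 mm, y = 0 of the case; the axis runs along the case's y.
- lid_edge (a point): Middle of the free edge of the lid, on its outer face (the face that is on top when shut), 110 mm from the hinge axis.
- bay: Fixed parking bay: flat yellow tape outline (no height, open at the back, 200 mm inside along y) and at its back a dark wooden stop, 22 x 160 mm, 30 mm high. Origin: on the bench, where the centre of the case's underside must come. Its +x points (roughly away from the robot) at the stop, whose front face is at x = +55 mm; the case's x and y must lie along the bay's.
- tin: Bystander: a closed green can, 72 mm across, 75 mm high; origin at the centre of its underside. It stands on the other side of the bay from the case.
- mug: Bystander: blue mug, 80 mm across, 90 mm high, beyond the bay to the left; origin at the centre of its underside.
- hammer: Bystander: hammer, 280 mm long, lying beyond the bay; origin under the middle of its handle line.
- awl: Bystander: awl with wooden handle, 160 mm long, lying near the robot, to its left.
- spanner: Bystander: spanner, 180 mm long, lying near the robot, to its right.
- block: Bystander: marble block 60 x 100 x 40 mm, beyond the bay to the right; origin at the centre of its underside.
Things that resemble listed ones, but are neither listed nor needed, are in the scene too. There is more than one size of the case; the one meant has the size given above.

How it is judged:
On the way, in this order (a step that is already met when the one before it is completed fails the run):
1. the lid is shut (value of joint lid below 0.06 rad), for 0.2 s.
2. the shut case is square in its bay against the stop (x of lid_hinge in the frame of bay between 0.047 and 0.061 m and y of case in the frame of bay between -0.016 and 0.016 m and angle between the x axis of case and the x axis of bay, either way round below 0.08 rad and value of joint lid below 0.06 rad), for 0.2 s.
At the end, for the whole second after the job is handed in: The case stands flat and at rest in the bay: hinge side within about 8 mm of the stop's face, centred sideways within 16 mm, square to the stop within 0.08 rad, lid shut (below 0.06 rad) (all of step 2 and linear speed of case below 0.01 m/s and angle between case's own z axis and vertical below 0.03 rad); the robot touches nothing.
It fails at once if the case is slid more than 60 mm while its lid is still open (value of joint lid above 0.3 rad and distance of case from where it was at the start of the episode above 0.06 m).
It fails at once if the case is lifted or tipped (height (world z) of case above 0.02 m or angle between case's own z axis and vertical above 0.2 rad).
It fails at once if another thing on the bench is moved by more than 30 mm (distance of any of tin, mug, hammer, awl, spanner, block from where it was at the start of the episode above 0.03 m).
It also fails if it takes over 61 s, if anything falls off the work surface, if the arm or the gripper's body presses on something with over 40 N, if the wrist force passes 120 N, or if a joint passes its speed limit or range.

## Working session

There is one attempt and no reset: what is moved stays moved. The work goes in short steps, Python scripts to look and compute and a tool call to move; the robot and the scene stay as the last step left them, time stands still between calls to the robot, and variables do not carry over. Pictures are saved under pics/ and viewed, at most 10 in all, crops included, and the job is handed in when it is done.

Besides the shell and the picture viewer there is one more tool, called after "Request:" as a command line: name --pt "numbers of a row" for each row, then --argument value for the rest. step_arm: Moves the arm, as the interface text tells. Its arguments: {"type":"object","properties":{"steps":{"type":"array","items":{"type":"array","items":{"type":"number"}}},"gripper":{"type":"number"},"force":{"type":"number"}},"required":["steps"]}

```bash
mkdir -p pics
python3 - <<'E'
from cell import observe,cams
import cv2
for n in("top","side"):
    cv2.imwrite(f"pics/{n}0.png",cams.get_image(n)[:,:,::-1]); c=cams.get_calibration(n); print(n,c)
s=observe();print(s["clock"],s["position"],s["ee_rot"],s["width"])
E
```

```text
top {'fov_y': 42.427521912952706, 'cx': 303.5297668735658, 'cy': 237.56595306399615, 'world_to_cam': array([[-7.85675321e-04, -9.99997662e-01, -2.01465414e-03,
        -3.26753960e-02],
       [ 9.97172671e-01, -9.34834176e-04,  7.51384709e-02,
        -5.87536764e-01],
       [-7.51401786e-02, -1.94992361e-03,  9.97171074e-01,
        -1.37865424e+00],
       [ 0.00000000e+00,  0.00000000e+00,  0.00000000e+00,
         1.00000000e+00]])}
side {'fov_y': 42.84600927210126, 'cx': 316.04008691162255, 'cy': 240.45276290496707, 'world_to_cam': array([[ 0.92115161, -0.38861197,  0.02145811, -0.55469629],
       [ 0.24589213,  0.62381842,  0.74188115, -0.18224092],
       [-0.30168986, -0.67810864,  0.67018796, -1.24844798],
       [ 0.        ,  0.        ,  0.        ,  1.        ]])}
0.1 [0.1635218  0.60276952 0.22601699] [-4.14820063e-01 -3.11404095e+00  2.22908719e-03] 1.0009542319361977
```

View pics/top0.png

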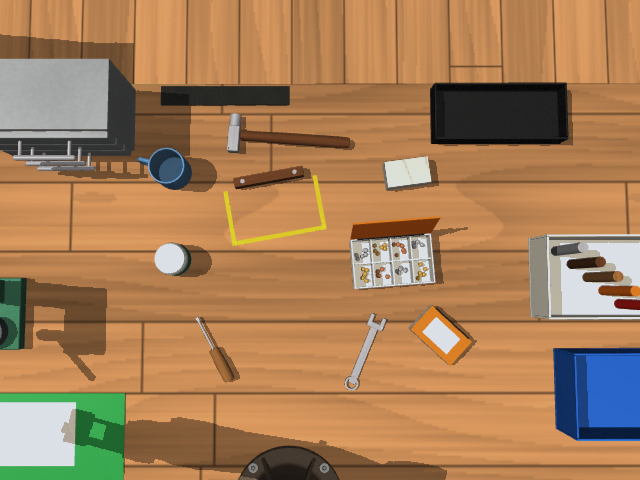

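View pics/side0.png

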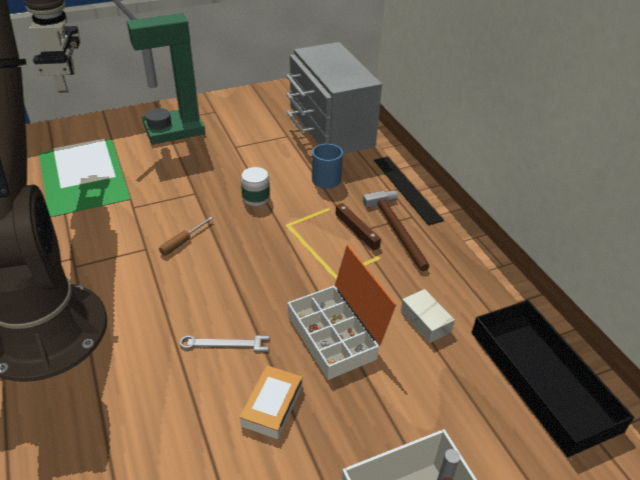

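The open case is at top (393,258) and side (335,315). The other candidate is the small shut orange/white box at top (442,335) and side (272,402), which looks too small. The bay is at top (275,210), with its stop at (270,178). I'll confirm the choice in an enlarged crop.

Run:
```python
import cv2
t=cv2.imread("pics/top0.png")[155:365,215:485]; cv2.imwrite("pics/topc.png",cv2.resize(t,None,fx=2.85,fy=2.85,interpolation=cv2.INTER_CUBIC))
t=cv2.imread("pics/side0.png")[190:390,275:475]; cv2.imwrite("pics/sidec.png",cv2.resize(t,None,fx=3,fy=3,interpolation=cv2.INTER_CUBIC))
```

```text
(no output)
```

View pics/topc.png

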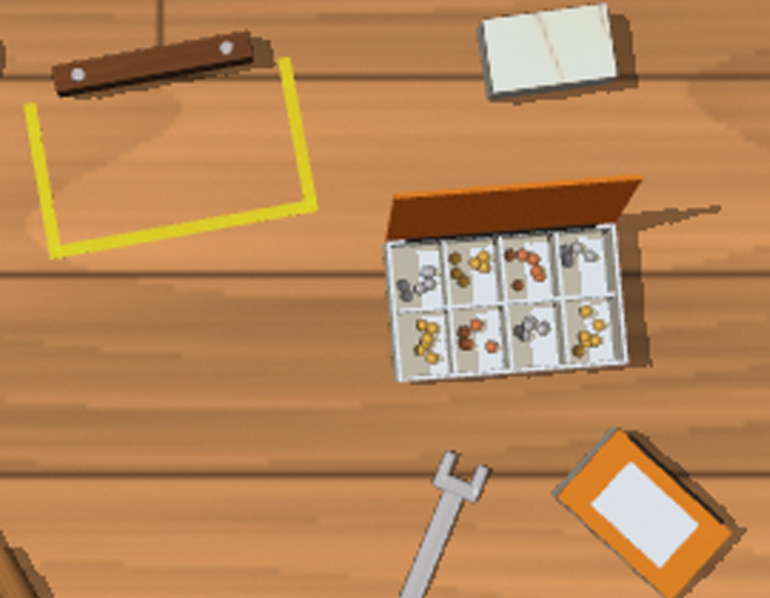

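View pics/sidec.png

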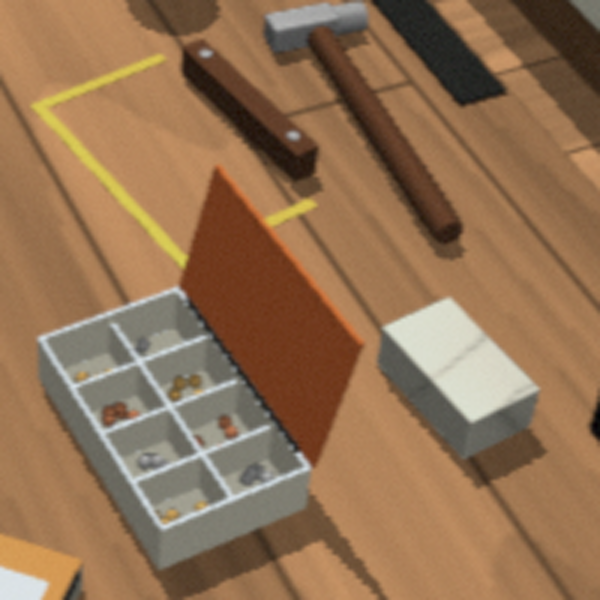

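```bash
cat > h.py <<'E'
import numpy as np
from cell import cams,observe
C={n:cams.get_calibration(n) for n in("top","side")}
def ray(n,u,v):
    c=C[n];f=240/np.tan(np.radians(c["fov_y"]/2));M=c["world_to_cam"];R=M[:3,:3]
    d=R.T@np.array([(u-c["cx"])/f,-(v-c["cy"])/f,-1]);return -R.T@M[:3,3],d/np.linalg.norm(d)
def tri(a,b):
    o1,d1=ray("top",*a);o2,d2=ray("side",*b)
    s=np.linalg.lstsq(np.c_[d1,-d2],o2-o1,rcond=None)[0];p=o1+s[0]*d1;q=o2+s[1]*d2
    return (p+q)/2,np.linalg.norm(p-q)
def plane(n,uv,z):
    o,d=ray(n,*uv);return o+d*(z-o[2])/d[2]
def proj(n,p):
    c=C[n];f=240/np.tan(np.radians(c["fov_y"]/2));q=c["world_to_cam"]@np.r_[p,1];return c["cx"]-f*q[0]/q[2],c["cy"]+f*q[1]/q[2]
E
python3 - <<'E'
from h import *
np.set_printoptions(precision=4,suppress=True)
T=lambda u,v:((u+.5)/2.85-.5+215,(v+.5)/2.85-.5+155)
S=lambda u,v:((u+.5)/3-.5+275,(v+.5)/3-.5+190)
P={k:tri(T(*a),S(*b)) for k,a,b in[("NL",(400,382),(40,340)),("NR",(628,362),(160,525)),("FL",(387,242),(180,290)),("FR",(613,226),(308,465)),("lidL",(395,196),(218,168)),("lidR",(640,180),(360,345)),("tapeNL",(55,258),(37,106)),("pinL",(77,74),(206,54)),("pinR",(226,47),(293,136))]}
for k in P:print(k,*P[k])
for k,p in(("NL",(400,382)),("NR",(628,362)),("FL",(387,242)),("FR",(613,226))):print(k,plane("top",T(*p),.042))
for p in((55,258),(317,210),(30,104),(286,58)):print("tape",plane("top",T(*p),0))
for p in((77,74),(226,47),(52,70),(248,31),(253,58),(57,90)):print("stop",plane("top",T(*p),.03))
for p,z in(((400,440),.04),((480,480),.0),((437,478),.0)):print("spanner",plane("top",T(*p),z))
print("tin",plane("top",(172,259),.075),"block",plane("top",T(490,97),.04),plane("top",T(615,75),.04),"spanner",plane("top",(378,315),0))
E
```

```text
NL [ 0.4738 -0.1483  0.0388] 0.0036565254162711524
NR [ 0.4879 -0.325   0.0434] 0.0009133857891538636
FL [ 0.5836 -0.1391  0.037 ] 0.004010127428389724
FR [ 0.5953 -0.3159  0.0414] 0.003120559065884613
lidL [ 0.6087 -0.1369  0.1446] 0.002549213353533083
lidR [ 0.6207 -0.3151  0.1455] 0.003863163096537306
tapeNL [0.5744 0.1258 0.0006] 0.005819964506685178
pinL [0.7185 0.1067 0.0274] 0.0031075235737738774
pinR [ 0.7396 -0.012   0.0278] 0.0022327638426899703
NL [ 0.4721 -0.1474  0.042 ]
NR [ 0.4875 -0.3251  0.042 ]
FL [ 0.5814 -0.138   0.042 ]
FR [ 0.5938 -0.3151  0.042 ]
tape [0.5717 0.1268 0.    ]
tape [ 0.6104 -0.0847  0.    ]
tape [0.6971 0.1481 0.    ]
tape [ 0.7346 -0.0599  0.    ]
stop [0.7166 0.107  0.03  ]
stop [ 0.7381 -0.0116  0.03  ]
stop [0.7198 0.1269 0.03  ]
stop [ 0.751  -0.0292  0.03  ]
stop [ 0.7293 -0.0331  0.03  ]
stop [0.7037 0.1228 0.03  ]
spanner [ 0.4271 -0.1472  0.04  ]
spanner [ 0.3937 -0.2141  0.    ]
spanner [ 0.3953 -0.1798  0.    ]
tin [0.537  0.2528 0.075 ] block [ 0.6962 -0.2201  0.04  ] [ 0.7136 -0.319   0.04  ] spanner [ 0.412  -0.2027  0.    ]
```

Request:
step_arm --pt "20 -32 0 0 0 -0.047" --pt "20 -32 0 0 0 -0.047" --pt "20 -32 0 0 0 -0.047" --pt "20 -32 0 0 0 -0.047" --pt "20 -32 0 0 0 -0.047" --pt "20 -32 0 0 0 -0.047" --pt "20 -32 0 0 0 -0.047" --pt "20 -32 0 0 0 -0.047" --pt "20 -32 0 0 0 -0.047" --pt "20 -32 0 0 0 -0.047" --pt "20 -32 0 0 0 -0.047" --pt "20 -32 0 0 0 -0.047" --pt "20 -32 0 0 0 -0.047" --gripper 0

```text
clock: 1.18
position: [0.424, 0.1854, 0.2267]
ee_rot: [-1.335, -2.844, -0.0]
force: [0.3, 0.5, -0.9]
width: 0.105
gripper_force: 0.0
```

Request:
step_arm --pt "20 -32 0 0 0 -0.047" --pt "20 -32 0 0 0 -0.047" --pt "20 -32 0 0 0 -0.047" --pt "20 -32 0 0 0 -0.047" --pt "20 -32 0 0 0 -0.047" --pt "20 -32 0 0 0 -0.047" --pt "20 -32 0 0 0 -0.047" --pt "20 -32 0 0 0 -0.047" --pt "20 -32 0 0 0 -0.047" --pt "20 -32 0 0 0 -0.047" --pt "20 -32 0 0 0 -0.047" --pt "20 -32 0 0 0 -0.047" --pt "0 0 0 0 0 -0.047"

```text
clock: 2.27
position: [0.6642, -0.205, 0.2257]
ee_rot: [2.135, 2.301, -0.007]
force: [-1.7, -1.2, -0.7]
width: 0.008
gripper_force: 0.0
```

Run:
```python
from cell import observe
from scipy.spatial.transform import Rotation as R
s=observe();print(s["clock"],s["position"],s["joints"],s["force"],R.from_rotvec(s["ee_rot"]).as_matrix().round(3),s["width"])
```

```text
2.2667 [ 0.66422694 -0.20499693  0.22566292] [-0.14105343  0.60237275  0.6162352   1.41568317 -0.34892351  1.2330935
  0.58162788] [-1.69176271 -1.19019819 -0.69548142] [[-0.075  0.997 -0.001]
 [ 0.997  0.075 -0.005]
 [-0.005 -0.001 -1.   ]] 0.007500898108956792
```

Request:
step_arm --pt "16 -14 0 0 0 0" --pt "0 0 -27 0 0 0" --pt "0 0 -27 0 0 0" --pt "0 0 -27 0 0 0" --pt "0 0 -25 0 0 0" --pt "0 0 0 0 0 0"

```text
clock: 2.77
position: [0.6764, -0.2091, 0.1147]
ee_rot: [-2.121, -2.307, 0.006]
force: [-0.6, 1.0, -0.4]
width: 0.005
gripper_force: 0.0
```

Request:
step_arm --pt "-10 -1 0 0 0 0" --pt "-10 -1 0 0 0 0" --pt "-10 -1 0 0 0 0" --pt "-10 -1 0 0 0 0" --pt "-10 -1 0 0 0 0" --pt "-10 -1 0 0 0 0" --pt "-10 -1 0 0 0 0" --pt "-10 -1 0 0 0 0" --pt "-10 -1 0 0 0 0" --pt "-10 -1 0 0 0 0" --pt "-10 -1 0 0 0 0" --pt "-10 -1 0 0 0 0" --pt "-5 0 0 0 0 0"

```text
clock: 3.85
position: [0.5529, -0.2232, 0.1208]
ee_rot: [-2.127, -2.311, 0.001]
force: [-0.4, -0.1, -1.1]
width: 0.004
gripper_force: 0.2
```

Request:
step_arm --pt "-10 -1 -8 0 0 0" --pt "-10 -1 -8 0 0 0" --pt "-7 0 -10 0 0 0" --pt "-6 -1 -9 0 0 0" --pt "-4 0 -10 0 0 0" --pt "-3 0 -10 0 0 0" --pt "-1 0 -8 0 0 0" --pt "-1 0 -7 0 0 0" --pt "0 0 -4 0 0 0" --pt "0 0 -2 0 0 0" --pt "0 0 -1 0 0 0" --pt "0 0 -1 0 0 0" --pt "0 0 0 0 0 0"

```text
clock: 4.93
position: [0.5124, -0.2257, 0.0454]
ee_rot: [-2.126, -2.311, -0.003]
force: [-14.4, 6.6, 43.1]
width: 0.007
gripper_force: 21.7
```

Run:
```python
from cell import cams
import cv2,numpy as np
a=cams.get_image("top")[:,:,::-1][140:380,150:480];b=cams.get_image("side")[:,:,::-1][150:390,230:470]
cv2.imwrite("pics/l1.png",cv2.resize(np.hstack([a,b]),None,fx=1.4,fy=1.4))
```

```text
(no output)
```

View pics/l1.png

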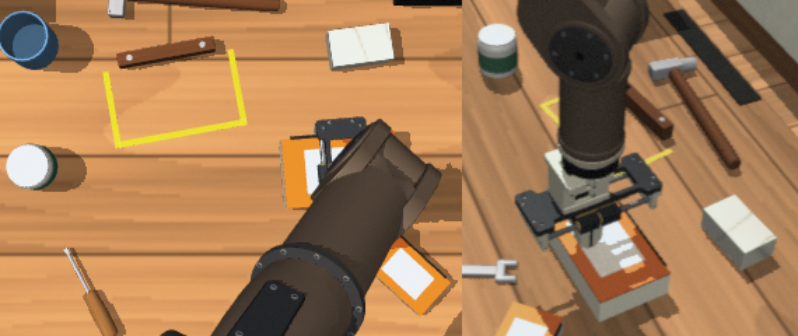

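Request:
step_arm --pt "0 0 10 0 0 0" --pt "0 0 30 0 0 0" --pt "0 0 40 0 0 0" --pt "8 -33 25 0 0 0" --pt "8 -33 0 0 0 0" --pt "8 -33 0 0 0 0" --pt "8 -33 0 0 0 0" --pt "0 -16 0 0 0 0" --pt "0 0 0 0 0 0" --gripper 0.5

```text
clock: 5.78
position: [0.5435, -0.3787, 0.1475]
ee_rot: [2.13, 2.306, -0.004]
force: [0.7, -0.8, 0.9]
width: 0.496
gripper_force: 0.0
```

```bash
cat > pose.py <<'E'
from h import *
import cv2,sys
s=observe();print(s["clock"],s["position"].round(4),s["joints"].round(2))
im=cams.get_image("top");cv2.imwrite("pics/%s.png"%sys.argv[1],im[:,:,::-1])
r=im[:,:,0].astype(int);b=im[:,:,2].astype(int);g=im[:,:,1].astype(int)
m=((r>150)&(b<60)&(r-g>60)).astype(np.uint8)
m=cv2.morphologyEx(m,cv2.MORPH_OPEN,np.ones((3,3)))
for c in cv2.findContours(m,cv2.RETR_EXTERNAL,cv2.CHAIN_APPROX_NONE)[0]:
    if cv2.contourArea(c)<800: continue
    w=np.array([plane("top",p[0],.046)[:2] for p in c],dtype=np.float32)
    q=cv2.boxPoints(cv2.minAreaRect(w*1000));(ct,sz,_)=cv2.minAreaRect(w*1000)
    e=max([q[1]-q[0],q[2]-q[1]],key=np.linalg.norm);e=e*np.sign(e[1])
    yaw=np.arctan2(-e[0],e[1]);C0=np.array([662.4,35.9]);d=np.array(ct)-C0;c_,s_=np.cos(.18),np.sin(.18)
    print("ctr",ct,"size",sz,"yaw",yaw,"bay xy",d[0]*c_+d[1]*s_,-d[0]*s_+d[1]*c_,"yawerr",yaw-.18)
E
python3 pose.py p1
```

```text
5.7833 [ 0.5435 -0.3787  0.1475] [ 0.15  0.61  0.59  1.6  -0.38  1.04  0.94]
ctr (533.47119140625, -231.5804443359375) size (108.51874542236328, 179.63880920410156) yaw 0.07876511 bay xy -174.73270500286065 -240.07687849923747 yawerr -0.1012349
```

Request:
step_arm --pt "0 0 -30 0 0 0" --pt "0 0 -30 0 0 0" --pt "0 0 -30 0 0 0" --pt "0 0 -25 0 0 0" --pt "0 0 -12 0 0 0" --pt "0 0 0 0 0 0"

```text
clock: 6.33
position: [0.5434, -0.3708, 0.0176]
ee_rot: [-2.121, -2.31, 0.0]
force: [-0.8, 0.0, 0.3]
width: 0.497
gripper_force: 0.0
```

Request:
step_arm --pt "-1 10 0 0 0 0" --pt "-1 10 0 0 0 0" --pt "-1 10 0 0 0 0" --pt "-1 8 0 0 0 0" --pt "-1 6 0 0 0 0" --pt "-1 8 0 0 0 0.005" --pt "-1 10 0 0 0 0.007" --pt "-1 10 0 0 0 0.007" --pt "-1 10 0 0 0 0.007" --pt "-1 10 0 0 0 0.007" --pt "-1 10 0 0 0 0.007" --pt "-1 10 0 0 0 0.007" --pt "-1 10 0 0 0 0.007" --pt "-2 10 0 0 0 0.007"

```text
clock: 7.5
position: [0.5307, -0.2427, 0.0218]
ee_rot: [2.053, 2.372, -0.0]
force: [2.1, -5.5, 3.6]
width: 0.498
gripper_force: 2.8
```

```bash
python3 pose.py p2
```

```text
7.5 [ 0.5307 -0.2427  0.0218] [-0.01  0.65  0.5   1.91 -0.47  0.69  0.92]
ctr (367.71484375, -336.6595458984375) size (112.80644226074219, 71.32076263427734) yaw -0.7299619 bay xy -356.6233089127606 -313.78300160182454 yawerr -0.9099619
ctr (514.64501953125, -134.92169189453125) size (109.33773803710938, 165.66522216796875) yaw 0.13479738 bay xy -175.94994024396723 -141.60933303696905 yawerr -0.045202628
```

Request:
step_arm --pt "-2 10 0 0 0 0.004" --pt "-2 10 0 0 0 0.004" --pt "-2 10 0 0 0 0.004" --pt "-2 10 0 0 0 0.004" --pt "-1 10 0 0 0 0.004" --pt "-2 10 0 0 0 0.004" --pt "-2 10 0 0 0 0.004" --pt "-2 10 0 0 0 0.004" --pt "-1 10 0 0 0 0.004" --pt "-2 10 0 0 0 0.004" --pt "-2 10 0 0 0 0.003" --pt "-2 8 0 0 0 0.002" --pt "-1 6 0 0 0 0" --pt "0 3 0 0 0 0" --pt "0 0 0 0 0 0"

```text
clock: 8.8
position: [0.5065, -0.1139, 0.0206]
ee_rot: [2.0, 2.423, 0.0]
force: [0.9, -2.1, 1.1]
width: 0.499
gripper_force: 0.8
```

```bash
python3 pose.py p3
```

```text
8.8 [ 0.5065 -0.1139  0.0206] [-0.24  0.58  0.49  2.06 -0.48  0.61  0.78]
ctr (370.1784362792969, -335.27301025390625) size (117.66055297851562, 71.46315002441406) yaw -0.74918044 bay xy -353.95128805623176 -312.8599231727416 yawerr -0.92918044
ctr (484.92626953125, -1.0533905029296875) size (108.88018035888672, 154.85455322265625) yaw 0.18180326 bay xy -181.22216009563613 -4.583313913333836 yawerr 0.0018032491
```

Request:
step_arm --pt "-1 6 0 0 0 0" --pt "-1 6 0 0 0 0" --pt "-1 4 0 0 0 0" --pt "0 2 0 0 0 0" --pt "0 0 0 0 0 0" --pt "3 -15 0 0 0 0" --pt "4 -25 0 0 0 0" --pt "0 0 30 0 0 0.05" --pt "0 0 35 0 0 0.12" --pt "0 0 35 0 0 0.12" --pt "-15 0 0 0 0 0.12" --pt "-30 10 0 0 0 0.12" --pt "-30 20 0 0 0 0.12" --pt "-30 20 0 0 0 0.12" --pt "-20 25 0 0 0 0.12" --pt "0 0 0 0 0 0.12" --pt "0 0 0 0 0 0.12" --pt "0 0 0 0 0 0.12" --pt "0 0 0 0 0 0.12"

```text
clock: 10.43
position: [0.3846, -0.0605, 0.1203]
ee_rot: [-0.005, -3.14, -0.001]
force: [-0.3, 0.2, -0.1]
width: 0.502
gripper_force: 0.0
```

```bash
python3 pose.py p4;python3 - <<'E'
from cell import observe
from scipy.spatial.transform import Rotation as R
print(R.from_rotvec(observe()["ee_rot"]).as_matrix().round(3))
E
```

```text
10.4333 [ 0.3846 -0.0605  0.1203] [-0.23  0.2   0.29  2.26 -0.09  0.69  1.69]
ctr (370.4239501953125, -335.06829833984375) size (117.34532165527344, 71.1977767944336) yaw -0.7473743 bay xy -353.6730912518183 -312.702472898907 yawerr -0.9273743
ctr (485.34912109375, 4.4919281005859375) size (110.67107391357422, 179.9462432861328) yaw 0.19192487 bay xy -179.8133642287872 0.7967098843788278 yawerr 0.011924863
[[-1.    -0.005 -0.001]
 [-0.005  1.     0.001]
 [ 0.001  0.001 -1.   ]]
```

Request:
step_arm --pt "3 24 0 0 0 0.09" --pt "2 24 0 0 0 0.095" --pt "0 0 -30 0 0 0" --pt "0 0 -30 0 0 0" --pt "0 0 -25 0 0 0" --pt "0 0 -13 0 0 0" --pt "0 0 0 0 0 0" --gripper 0.9

```text
clock: 11.07
position: [0.3881, -0.0132, 0.0202]
ee_rot: [0.269, -3.124, -0.0]
force: [-1.3, -1.1, -0.3]
width: 0.887
gripper_force: 0.0
```

Request:
step_arm --pt "10 2 0 0 0 0" --pt "8 1 0 0 0 0" --pt "6 1 0 0 0 0" --pt "6 1 0 0 0 0" --pt "6 1 0 0 0 0" --pt "8 2 0 0 0 0" --pt "10 2 0 0 0 0" --pt "10 2 0 0 0 0" --pt "10 2 0 0 0 0" --pt "10 2 0 0 0 0" --pt "10 2 0 0 0 0" --pt "10 1 0 0 0 0" --pt "10 2 0 0 0 0" --pt "10 2 0 0 0 0" --pt "8 1 0 0 0 0" --pt "0 0 0 0 0 0"

```text
clock: 12.4
position: [0.5252, 0.0111, 0.0227]
ee_rot: [-0.274, 3.127, -0.0]
force: [0.3, -0.1, 0.6]
width: 0.898
gripper_force: 0.0
```

```bash
python3 pose.py p5
```

```text
12.4 [0.5252 0.0111 0.0227] [-0.25  0.54  0.18  2.03 -0.17  0.58  1.79]
ctr (370.220458984375, -335.2878723144531) size (117.63761138916016, 71.1977767944336) yaw -0.7473741 bay xy -353.9126050312467 -312.8820684242368 yawerr -0.9273741
ctr (603.068359375, 25.456932067871094) size (79.02023315429688, 179.76370239257812) yaw 0.1739865 bay xy -60.24267840882365 0.3477717933651334 yawerr -0.0060135126
```

Request:
step_arm --pt "8 1 0 0 0 0" --pt "10 2 0 0 0 0" --pt "10 2 0 0 0 0" --pt "10 2 0 0 0 0" --pt "10 2 0 0 0 0" --pt "10 2 0 0 0 0" --pt "6 1 0 0 0 0" --pt "3 1 0 0 0 0" --pt "2 0 0 0 0 0" --pt "0 0 0 0 0 0"

```text
clock: 13.28
position: [0.5914, 0.0237, 0.0223]
ee_rot: [0.273, -3.129, -0.0]
force: [-2.9, -0.1, -1.0]
width: 0.899
gripper_force: 1.0
```

Request:
step_arm --pt "2 0 0 0 0 0" --pt "2 0 0 0 0 0" --pt "2 1 0 0 0 0" --pt "1 0 0 0 0 0" --pt "0 0 0 0 0 0"

```text
clock: 13.7
position: [0.5985, 0.0246, 0.0224]
ee_rot: [0.273, -3.129, 0.0]
force: [-3.5, 0.1, -1.5]
width: 0.9
gripper_force: 1.7
```

```bash
python3 pose.py p6
```

```text
13.7 [0.5985 0.0246 0.0224] [-0.26  0.63  0.19  1.84 -0.17  0.68  1.77]
ctr (370.17767333984375, -335.28472900390625) size (117.69112396240234, 71.2648696899414) yaw -0.7473741 bay xy -353.9541366722143 -312.8713160022916 yawerr -0.9273741
```

Request:
step_arm --pt "1 0 0 0 0 0" --pt "1 0 0 0 0 0" --pt "0 0 0 0 0 0"

```text
clock: 14.0
position: [0.5985, 0.0246, 0.0223]
ee_rot: [0.273, -3.126, -0.001]
force: [-11.0, -1.0, 6.7]
width: 0.903
gripper_force: 5.0
```

Request:
step_arm --pt "1 0 0 0 0 0" --pt "1 0 0 0 0 0" --pt "0 0 0 0 0 0"

```text
clock: 14.25
position: [0.5986, 0.0245, 0.0221]
ee_rot: [0.273, -3.122, -0.001]
force: [-16.3, -0.8, 11.3]
width: 0.901
gripper_force: 8.1
```

Contact with the stop. I'll back off, retreat and look.

Request:
step_arm --pt "-4 -1 0 0 0 0" --pt "-10 -2 0 0 0 0" --pt "-20 -4 0 0 0 0" --pt "-30 -5 0 0 0 0" --pt "-30 -5 0 0 0 0" --pt "-30 -5 30 0 0 0" --pt "-30 -5 40 0 0 0" --pt "-30 -5 40 0 0 0" --pt "0 0 0 0 0 0"

```text
clock: 15.0
position: [0.4287, -0.0064, 0.123]
ee_rot: [-0.27, 3.123, 0.002]
force: [0.9, 0.1, -0.4]
width: 0.903
gripper_force: 0.0
```

```bash
python3 pose.py p7
python3 - <<'E'
from cell import cams
import cv2,numpy as np
a=cv2.imread("pics/p7.png")[80:400,110:480];b=cams.get_image("side")[:,:,::-1][100:420,160:480]
cv2.imwrite("pics/l7.png",cv2.resize(np.hstack([a,b]),None,fx=1.15,fy=1.15))
E
```

```text
15.0 [ 0.4287 -0.0064  0.123 ] [-0.31  0.25  0.24  2.18 -0.09  0.72  1.73]
ctr (370.22149658203125, -335.2003479003906) size (116.88706970214844, 71.18061828613281) yaw -0.7460534 bay xy -353.89591473882297 -312.7961438421622 yawerr -0.9260534
ctr (662.017333984375, 36.6888427734375) size (110.09188079833984, 179.8761444091797) yaw 0.17652997 bay xy -0.23525736068843467 0.8446065207898743 yawerr -0.0034700334
```

View pics/l7.png

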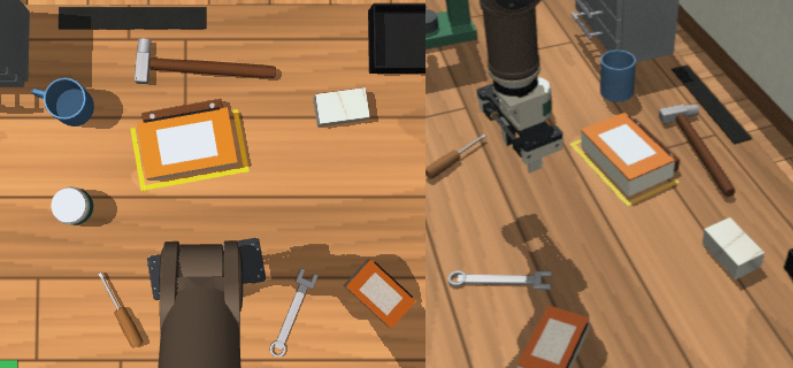

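The case sits shut and square in the tape against the stop (crop 185,143). The bystanders are where they were, and the gripper touches nothing.

```bash
python3 -c "
from cell import job;print(job.sign_off())"
```

```text
the job is handed in; nothing more can be done
None
```

I shut the lid first, then slid the case into the bay flush against the stop: about 1 mm off centre and 0.003 rad off square by the top camera, with nothing held or touched and the job handed in at about 15 s; the sign-off gave no verdict.

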